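# Press the cap onto a filled jar with the two-stage lever of a bench capping press

### The job

Close the filled jar on the green bench capping press. Push the sled that carries the jar fully home against its stop under the pressing shoe, and only then push the valve lever away from you, past the first click (light touch) and all the way to its second stop (full pressure), so that the shoe presses the cap onto the jar; leave it there and take the arm away. Work with the fingertips on the sled's front plate and on the lever's crossbar only: the cap is just laid on, so do not touch, lift or tip the jar or its cap, and leave the other things on the bench where they are.

Things in the scene. Friction and masses are not known exactly. Their poses are not given: they have to be found in the camera images.
- press: Green bench capping press, fixed. Origin: on the worktop under the jar's home place; x = the way the sled goes home (away from the robot), y left, z up. Base plate 12 mm thick, x -120 to 53 mm, y -120 to 170 mm. Column at y -111 to -77 mm, arm and air cylinder (54 mm diameter, z 205 to 304 mm) above the origin, lever valve at the left. Nothing hangs over the sled's front plate or the lever.
- sled (a joint): Travel of the sled along the press's x axis, m: 0 = out at the front (start), 0.055 = fully home against its stop. About 2.5 N of friction plus 15 N per m/s; it stays where it is left.
- sled_push (a point): Middle of the front face (looks along the press's -x) of the sled's upright steel front plate, 74 mm above the worktop; push it along the press's +x. Plate 52 mm wide, 5 mm thick, z 16 to 106 mm above the worktop. The jar's axis lies 85 mm behind the face. 140 mm in front of the press origin at the start, 85 mm when home.
- lever (a joint): Lever angle, rad, about an axis along the press's y: 0 = off, leaning 30 degrees to the front (start); 0.525 = first detent, upright (light touch); 1.05 = second stop, 30 degrees to the back. A spring detent holds it at each; going over half-way between takes up to 9 N at the crossbar; let go, it falls into the nearer rest. White, yellow, green studs on the valve mark the three.
- lever_bar (a point): Centre of the lever's black crossbar: round bar 21 mm thick, 50 mm long along the press's y, 100 mm from the pivot. Push it along the press's +x. It goes from 50 mm in front of the pivot to 50 mm behind it, 149 mm above the worktop at both ends, 162 mm when upright. Below it a steel rod, 12 mm thick (19 mm collar up to 20 mm below the bar's axis).
- lever_pivot (a point): Fixed pivot of the lever, 62 mm above the worktop, 55 mm in front of and 132 mm to the left of the press origin. The valve's round cheeks (36 mm radius about the pivot, 39 mm wide) reach up to 98 mm above the worktop.
- jar: Glass jar filled with dark paste, 70 mm diameter, 112 mm high, 0.3 to 0.52 kg, loose in a low white ring on the sled, its foot 22 mm above the worktop. Origin: centre of its underside, z along its axis.
- cap: Gold cap, 64 mm diameter, 10 mm thick, 11 g, laid loosely on the jar's rim; its top is 144 mm above the worktop. Origin: centre of its underside.
- shoe: Round black rubber-faced pressing shoe, 54 mm diameter, below the air cylinder. Origin: centre of its lower face, 156 mm above the worktop at the start (11 mm over the cap). The lever drives its ram down: 12 mm at the first detent (light touch, 2 N), 24 mm at the second stop, where its spring presses the cap with about 9 N.
- label_roll: Bystander: roll of white labels, 66 mm diameter, 39 mm high. Origin: centre of its underside.
- spatula: Bystander: silicone scraper lying flat, 241 x 48 x 19 mm. Origin: centre of its underside.
- brush: Bystander: wooden brush lying flat, 195 x 34 x 13 mm. Origin: centre of its underside.
- counter: Bystander: grey tally counter, 44 x 51 x 30 mm. Origin: centre of its underside.
- cap_0: Bystander: spare gold cap lying on the worktop, 64 mm diameter, 10 mm high. Origin: centre of its underside.
- cap_1: Bystander: spare gold cap lying on the worktop, 64 mm diameter, 11 mm high. Origin: centre of its underside.
Mind the look-alikes: they are no part of the job. Leave any blue or pink look-alike of the cap alone.

How it is judged:
By the outcome, as a careful person would: the job done as asked, in the order asked, and still so for the second after the job is handed in, with the robot touching nothing.
It also fails if it takes over 51 s, if anything falls off the work surface, if the arm or the gripper's body presses on something with over 40 N, if the wrist force passes 120 N, or if a joint passes its speed limit or range.

### The arm

A 6-joint arm with a two-finger parallel gripper is mounted at the origin on a cart in front of the work surface, level with it; the furniture and walls round the work are solid. World frame = base frame: x ahead of the robot, y to its left, z up, the work surface at z = 0. Lengths are in mm, angles in rad, forces in N, time in s.
With the tool pointing down it reaches from about 400 to 925 mm from the base axis. Payload 12.5 kg.
Tool frame: the origin (TCP) lies on the centre line of the jaws, within the pads' length; the fingertips stand 17 mm ahead of it and the grasp point (between the pads) lies 2 mm behind it; z points along the fingers, y is the line along which they close (so a half turn about z gives the same grasp; the last joint's range is limited). The gripper opens to 95 mm and grips with 3 to 60 N. Pads are 20 mm wide; open, the fingers measure 119 mm over their backs; the gripper's body (75 mm by 180 mm) begins 59 mm behind the grasp point.
Start: joints at [1.175, 0.491, 1.559, -0, 1.092, -0.106], TCP at [178.583, 598.96, 231.661] pointing down, gripper open.
Joint ranges: [-3.1, 3.1], [-0.84, 2.19], [0.05, 2.79], [-1.13, 4.28], [0.06, 2.93], [-2.69, 2.69]. Speed limits (rad/s): [2.22, 2.22, 2.79, 3.14, 3.14, 3.14].

### API

Orientations are given as [roll, pitch, yaw] about the fixed x, y, z axes, in that order (R = Rz(yaw) Ry(pitch) Rx(roll)).
In Python, from cell import env gives the robot as it stands.
- The arm moves only by the tool drive_tool, never from a script. Its argument "deltas" is text: rows parted by semicolons, each of 4 numbers parted by spaces: the shift along the world's x, y, z normalised to -1 to 1, where 1 is 100 mm, then the turn about the world's z normalised to -1 to 1, where 1 is 180 degrees. A call has 1 to 10 rows; each row shifts and turns the commanded pose from where the row before left it; what a row does not reach is not made up. A row lasts 1/12 s, in which the tool goes at most 41.7 mm and 7.16 degrees, less where a joint would pass 70% of its speed; a pose out of reach is approached as far as the arm can. A call with a number of a shift or a turn outside -1 to 1 is refused whole. A call with a gripper value outside its range is refused whole. "gripper" is the closure, from 0 (fully open) to 1 (shut), set as the call begins (left out, the last holds). The fingers move at their own pace and stop on an object; the grip force is fixed at half the most. Time passes only in rows, so rows that do not move let the fingers close. It gives the time, the measured TCP pose, the force, the opening and the grip force at its end, in the units of the state.
- env.state(): the state, without advancing time (a new reading comes with each control period).
- env.read_camera(name): name is "scene" or "top" or "wrist"; returns (picture, depth): 420x560x3 uint8, red, green, blue; 420x560 float32, mm along the optical axis (not along the pixel's ray), 0 where there is no reading.
- env.camera_params(name): a dict with "mtx" (3x3 intrinsics, pixels), "camera_from_world" (4x4, takes a point from world to camera coordinates); the wrist camera has in their place "mount" (4x4, takes a point from camera to tool coordinates, whose origin is the TCP and whose axes are the flange's). Camera axes: x right, y down, z forward; pixel columns grow to the right and rows downward; lengths in mm; the calibration is good to about 2 mm. A picture is of the moment at which its call begins: read the wrist's pose just before it. camera_params takes no time and is no camera call.
- env.job_done(): hands the job in; it is judged then, once.
The state is a dict: "t": time; "joints": joint angles; "qvel": joint speeds; "tau": joint torques, N m; "eef_pos": TCP position; "tcp_rot": TCP orientation; "ft_force": force on the tool from outside, world axes, zero at the start; "moment": the same for the moment, N m; "opening": opening from 0.0 (shut) to 1.0 (fully open); "grip_force": force on a finger pad.
Only numpy, scipy, OpenCV 4.12 (cv2) and the standard library are available. Lean on these libraries where they do the work, as an engineer would, in place of code of your own. Each camera call takes 0.05 s, during which the arm holds its last target. There are 200 camera calls.

## Working session

There is one attempt and no reset: what is moved stays moved. The work goes in short steps, Python scripts to look and compute and a tool call to move; the robot and the scene stay as the last step left them, time stands still between calls to the robot, and variables do not carry over. Pictures are saved under pics/ and viewed, at most 10 in all, crops included, and the job is handed in when it is done.

Besides the shell and the picture viewer there is one more tool, called after ">>>" as a command line: name --argument value ..., lists and objects as JSON in quotes. drive_tool: Moves the arm, as the interface text tells. Its arguments: {"type":"object","properties":{"deltas":{"type":"string"},"gripper":{"type":"number"}},"required":["deltas"]}

```bash
mkdir -p pics
python3 - <<'E'
from cell import env
import cv2, numpy as np
ims=[]
for n in ("scene","top"):
    p,d=env.read_camera(n); np.savez(f"{n}.npz",p=p,d=d,K=env.camera_params(n)["mtx"],T=env.camera_params(n)["camera_from_world"])
    cv2.imwrite(f"pics/{n}.png",p[:,:,::-1])
s=env.state(); print({k:np.round(v,3) for k,v in s.items()})
E
```

```text
{'t': np.float64(0.1), 'joints': array([ 1.175,  0.491,  1.559, -0.   ,  1.092, -0.106]), 'qvel': array([-0.001,  0.   , -0.002, -0.001, -0.001,  0.001]), 'tau': array([ 2.0000e-03, -6.1362e+01, -2.5861e+01,  6.9000e-02,  4.7000e-02,
       -0.0000e+00]), 'eef_pos': array([178.498, 598.763, 231.123]), 'tcp_rot': array([-3.141, -0.   ,  2.852]), 'ft_force': array([-0.048,  0.245,  0.003]), 'moment': array([-0.011,  0.01 , -0.006]), 'grip_force': np.float64(0.0), 'opening': np.float64(0.999)}
```

View pics/scene.png

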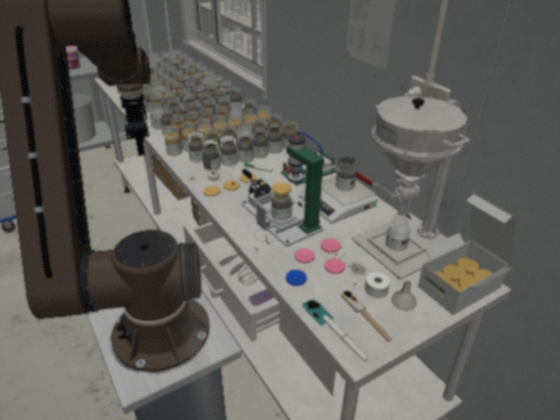

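View pics/top.png

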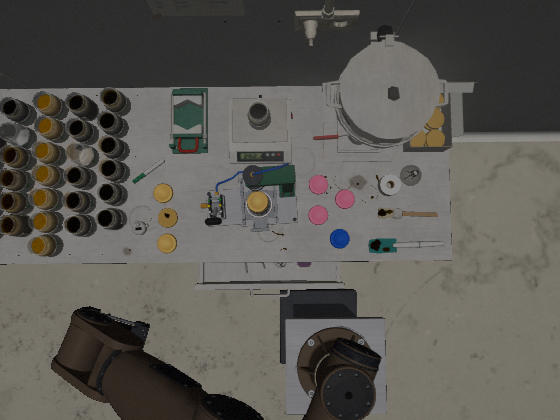

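The top view shows the green press with the gold cap at about (258,202), the lever's black crossbar at about (213,221), and the column and arm at about (285,178). Next I'll enlarge a crop of the press and get points from depth.

```bash
cat > h.py <<'E'
import numpy as np
def load(n):
    z=np.load(n+".npz"); return z["p"],z["d"],z["K"],z["T"]
def cloud(d,K,T):
    v,u=np.mgrid[:d.shape[0],:d.shape[1]]
    c=np.stack([(u-K[0,2])/K[0,0]*d,(v-K[1,2])/K[1,1]*d,d,np.ones_like(d)],-1)
    return (c@np.linalg.inv(T).T)[...,:3]
E
python3 - <<'E'
from h import *
import cv2
p,d,K,T=load("top"); W=cloud(d,K,T)
a=cv2.resize(p[150:250,190:310],None,fx=4.9,fy=4.9,interpolation=cv2.INTER_CUBIC)
p2,d2,K2,T2=load("scene")
b=cv2.resize(p2[140:250,230:340],None,fx=5.4,fy=5.4,interpolation=cv2.INTER_CUBIC)
cv2.imwrite("pics/crops.png",cv2.resize(np.hstack([cv2.resize(a,(480,400)),cv2.resize(b,(400,400))[:, :]]),(800,364))[:,:,::-1])
print("cam",np.linalg.inv(T)[:3,3])
for u,v in [(258,202),(213,221),(285,178),(258,225),(258,219),(258,217),(300,210),(240,240),(253,172)]: print(u,v,W[v,u].round(0),p[v,u])
print("z map, lever"); print(W[208:230,202:228,2].round(0).astype(int))
print("z map plate"); print(W[206:232:1,246:274:2,2].round(0).astype(int))
E
```

```text
cam [ 396.01454809  169.86525167 1514.7361797 ]
258 202 [514. 237. 142.] [154 131  75]
213 221 [458. 367. 159.] [26 26 28]
285 178 [566. 158. 277.] [37 65 51]
258 225 [450. 242.  27.] [103 104 109]
258 219 [470. 243.  18.] [101 103 107]
258 217 [475. 242.  33.] [133 128 128]
300 210 [498. 107.   3.] [129 126 124]
240 240 [403. 303.  -6.] [126 124 122]
253 172 [577. 241. 312.] [83 69 49]
z map, lever
[[ -4   1   1  -2   5   9  15  97  92  70  78  75  89  91  86  79  79  69
  100  90  76  44  43  20  10  11]
 [ -1   0  -5   4  -1  15  11  95  93  73  75  69  93  92  91  85  70  72
   96  92  68  52  45  20  10  16]
 [ -1  -3  -3  -5   0  13  18  95  99  70  70  70 105 100  96  88  70  68
  101  99  73  42  48  31  14   8]
 [  4  -3  -1  -7   0  10   8  97 101  74  54  95 105 104 104  51  54  46
   94  96  77  50  48  25  16  14]
 [  2  -2  -1   7   0   4  11  99  96  76  51 105 110 106 106  43  45  43
   90  88  71  48  46  30  15   7]
 [  4  -2  -3   7  -3  14   8  96  84  83  84 115 117 120 110  86  86  81
   91  90  83  55  44  24  11  16]
 [  1  -1  -5   1  -6  11   6  90  89  85  
[... 2912 characters left out ...]
4   22   18   25   25   44   10    7   10]
 [   6   15   10    7   35   23   21   16   28   23   46   14    9    9]
 [   9   10   12   15   40   22   24   20   21   16   49    8    2   -3]
 [   9   17    5    7   46   23   27   15   15   21   43    7    5   -3]
 [  -2   -5    3    0   47   20   22   22   23   18   46   -5    0    2]
 [  -2   -1    2    1   43   15   22   25   21   21   45   -7   -1    1]
 [   8   -3   -1    0   48   22  104  106  106  104  104  107    5   -1]
 [  -2    1   -1  108  104  104  107  105  108  106  105  109    6   -2]
 [   7   -1 1515  106  106  105  105  104  103  100  105   99    1    3]
 [  -2   -6   -1  104  108  102   -3   -5   -1    2   -8    0    9    4]]
```

View pics/crops.png

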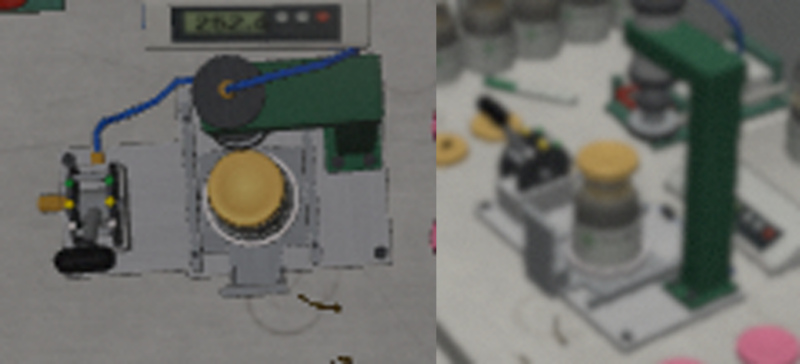

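The crop confirms it: the front plate is the steel strip below the gold-capped jar, and the lever's crossbar is the black bar lower left. The pink and blue caps are elsewhere. Now I'll fit the pose.

Run:
```python
from h import *
import cv2
p,d,K,T=load("top"); 
def rays(v,u,z):  # cast pixels onto plane z
    Ti=np.linalg.inv(T); r=np.stack([(u-K[0,2])/K[0,0],(v-K[1,2])/K[1,1],np.ones(len(u))],-1)@Ti[:3,:3].T
    c=Ti[:3,3]; return (c+r*((z-c[2])/r[:,2])[:,None])[:,:2]
W=cloud(d,K,T); Z=W[...,2]
def fit(u0,u1,v0,v1,lo,hi,z):
    v,u=np.nonzero((Z[v0:v1,u0:u1]>lo)&(Z[v0:v1,u0:u1]<hi)); P=rays(v+v0,u+u0,z)
    (c,s,a)=cv2.minAreaRect(P.astype(np.float32)); print(len(P),"mean",P.mean(0).round(1),"rect",np.round(c,1),np.round(s,1),round(a,1))
    e,V=np.linalg.eigh(np.cov(P.T)); w=V[:,1]*np.sign(V[1,1]); print(" yaw",np.degrees(np.arctan2(-w[0],w[1])).round(1)); return P
print("plate");fit(244,276,226,234,95,115,106)
print("bar");fit(200,228,217,228,146,175,155)
print("cap");
hsv=cv2.cvtColor(p,cv2.COLOR_RGB2HSV); m=np.zeros(Z.shape,bool); m[185:216,240:276]=True
v,u=np.nonzero(m&(hsv[...,1]>90)&(Z>130)&(Z<155)); P=rays(v,u,144); print(cv2.minEnclosingCircle(P.astype(np.float32)))
# base plate: z~12
m=(Z>-1)&(Z<60)
for x in range(190,310,12): print(x,p[238:244,x].tolist()) if 0 else None
p2,d2,K2,T2=load("scene"); W2=cloud(d2,K2,T2)
B=W2[(np.abs(W2[...,0]-458)<30)&(np.abs(W2[...,1]-367)<45)&(W2[...,2]>142)&(W2[...,2]<175)]; print("bar scene",len(B),B.min(0).round(),B.max(0).round(),B.mean(0).round())
B=W2[(np.abs(W2[...,0]-425)<30)&(np.abs(W2[...,1]-245)<45)&(W2[...,2]>98)&(W2[...,2]<112)]; print("plate scene",len(B),B.min(0).round(),B.max(0).round(),B.mean(0).round())
# column / green top yaw
g=(hsv[...,0]>55)&(hsv[...,0]<90)&(hsv[...,1]>60); m=np.zeros(Z.shape,bool); m[160:190,250:300]=True
v,u=np.nonzero(g&m&(Z>200)); 
c=cv2.minAreaRect(rays(v,u,277.).astype(np.float32)); print("green",len(v),c)
```

```text
plate
53 mean [434.1 233.7] rect [434.4 234.2] [ 8.8 51.8] 4.3
 yaw 4.3
bar
110 mean [458.1 367.4] rect [458.1 367.2] [46.7 17.5] 89.5
 yaw 1.2
cap
((515.2777099609375, 239.2538299560547), 31.363155364990234)
bar scene 68 [447. 342. 144.] [470. 389. 163.] [456. 360. 155.]
plate scene 38 [429. 203.  98.] [440. 258. 111.] [434. 231. 105.]
green 563 ((572.8036499023438, 192.49908447265625), (53.72792434692383, 118.12298583984375), 1.0425136089324951)
```

>>> drive_tool --deltas "0.15 -0.25 0 0.038;0.15 -0.25 0 0.038;0.15 -0.25 0 0.038;0.15 -0.25 0 0;0.15 -0.25 0 0;0.15 -0.25 0 0;0.15 -0.25 0 0;0.15 -0.25 0 0;0.15 -0.25 0 0;0.15 -0.25 0 0" --gripper 1

```text
t: 0.93
eef_pos: [329.0, 347.6, 231.5]
tcp_rot: [-3.141, -0.0, -3.073]
ft_force: [0.5, -0.1, 0.7]
opening: 0.352
grip_force: 0.0
```

>>> drive_tool --deltas "0.15 -0.23 0 0;0.15 -0.23 0 0;0.15 -0.23 0 0;0.15 -0.23 0 0;0.12 -0.24 0 0;0 0 0 0;0 0 0 0;0 0 0 0"

```text
t: 1.6
eef_pos: [400.4, 233.1, 231.6]
tcp_rot: [3.141, -0.0, -3.074]
ft_force: [0.2, 0.7, 0.5]
opening: 0.004
grip_force: 0.0
```

>>> drive_tool --deltas "0 0 -0.24 0;0 0 -0.24 0;0 0 -0.24 0;0 0 -0.24 0;0 0 -0.24 0;0 0 -0.21 0;0 0 0 0;0 0 0 0"

```text
t: 2.27
eef_pos: [399.9, 233.6, 90.3]
tcp_rot: [-3.141, -0.002, -3.072]
ft_force: [0.3, -0.1, -0.1]
opening: 0.0
grip_force: 0.0
```

Run:
```python
from cell import env
import cv2, numpy as np
a=env.read_camera("top")[0][150:250,190:310]; b=env.read_camera("scene")[0][140:250,230:340]
cv2.imwrite("pics/c2.png",np.hstack([cv2.resize(a,(432,360),interpolation=2),cv2.resize(b,(360,360),interpolation=2)])[:,:,::-1])
```

```text
(no output)
```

View pics/c2.png

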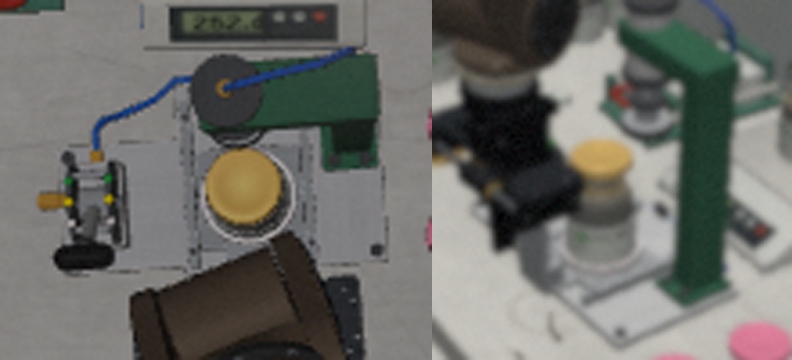

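The fingers stand in front of the plate and the jar is untouched. Before pushing, I'll check the wrist housing's clearance to the press arm and cylinder.

Run:
```python
from cell import env
from h import *
R=np.array([[.9978,.066],[-.066,.9978]])
for n in("top","scene"):
    c=env.camera_params(n); p,d=env.read_camera(n); W=cloud(d,c["mtx"],c["camera_from_world"])
    q=(W[...,:2]-[571.2,243.1])@R.T; z=W[...,2]
    for lo in range(140,460,20):
        m=(z>lo)&(z<lo+20)&(np.abs(q[...,1])<130)&(q[...,0]>-260)&(q[...,0]<60)
        r=m&(q[...,0]<-52); g=m&(q[...,0]>-48)
        f=lambda k:(k.sum(),np.percentile(q[k][:,0],[1,99]).round(),np.percentile(q[k][:,1],[1,99]).round()) if k.sum()>3 else 0
        print(n,lo,"arm",f(r),"press",f(g))
```

```text
top 140 arm (np.int64(230), array([-114.,  -53.]), array([-29., 129.])) press (np.int64(122), array([-48., -17.]), array([-105.,   26.]))
top 160 arm (np.int64(8), array([-109.,  -98.]), array([113., 127.])) press (np.int64(41), array([-25., -14.]), array([-107.,   20.]))
top 180 arm (np.int64(192), array([-204., -136.]), array([-88.,  92.])) press (np.int64(8), array([-22., -21.]), array([-107.,  -79.]))
top 200 arm (np.int64(5), array([-192., -142.]), array([-85., -67.])) press (np.int64(12), array([-24., -21.]), array([-106.,   10.]))
top 220 arm 0 press (np.int64(20), array([-26., -22.]), array([-103.,   15.]))
top 240 arm 0 press (np.int64(18), array([-25., -24.]), array([-106.,   -0.]))
top 260 arm 0 press (np.int64(560), array([-25.,  24.]), array([-111.,   20.]))
top 280 arm 0 press (np.int64(70), array([-26.,  24.]), array([-108.,   19.]))
top 300 arm 0 press (np.int64(308), array([-24.,  25.]), array([-89.,  24.]))
top 320 arm (np.int64(4), array([-163., -132.]), array([-40.,  54.])) press (np.int64(69), array([-2., 15.]), array([-76.,  -1.]))
top 340 arm (np.int64(29), arr
[... 1631 characters left out ...]
,  38.])) press (np.int64(143), array([-28.,  27.]), array([-94.,  25.]))
scene 320 arm (np.int64(237), array([-231., -113.]), array([-73.,  41.])) press (np.int64(45), array([-2., 14.]), array([-80.,  -5.]))
scene 340 arm (np.int64(321), array([-242., -109.]), array([-75.,  36.])) press 0
scene 360 arm (np.int64(293), array([-253., -115.]), array([-79.,  35.])) press 0
scene 380 arm (np.int64(211), array([-259., -126.]), array([-83.,  26.])) press 0
scene 400 arm (np.int64(238), array([-256., -137.]), array([-85., -26.])) press 0
scene 420 arm (np.int64(223), array([-259., -151.]), array([-87., -56.])) press 0
scene 440 arm (np.int64(211), array([-259., -164.]), array([-86., -61.])) press 0
```

>>> drive_tool --deltas "0.04 0 0 0;0.04 0.005 0 0;0.04 0 0 0;0.03 0.005 0 0;0.02 0 0 0;0.02 0 0 0;0.02 0.005 0 0;0.03 0 0 0;0.03 0 0 0;0.03 0.005 0 0"

```text
t: 3.3
eef_pos: [430.6, 234.9, 90.6]
tcp_rot: [-3.141, -0.001, -3.073]
ft_force: [-3.3, -1.8, -0.2]
opening: 0.004
grip_force: 1.5
```

>>> drive_tool --deltas "0.04 0 0 0;0.04 0.005 0 0;0.04 0 0 0;0.04 0.005 0 0;0.04 0 0 0;0.04 0.005 0 0;0.04 0 0 0;0.03 0.005 0 0;0.03 0 0 0;0.02 0 0 0"

```text
t: 4.13
eef_pos: [467.0, 237.1, 90.7]
tcp_rot: [3.141, 0.0, -3.073]
ft_force: [-3.0, 1.0, -1.5]
opening: 0.006
grip_force: 1.4
```

>>> drive_tool --deltas "0.015 0 0 0;0.015 0 0 0;0.015 0.005 0 0;0.015 0 0 0;0.015 0 0 0;0 0 0 0"

```text
t: 4.63
eef_pos: [473.0, 237.4, 90.6]
tcp_rot: [-3.141, -0.003, -3.073]
ft_force: [-8.7, 0.4, 2.3]
opening: 0.002
grip_force: 4.3
```

>>> drive_tool --deltas "0.01 0 0 0;0.01 0 0 0;0.01 0 0 0;0 0 0 0"

```text
t: 4.97
eef_pos: [473.2, 237.3, 90.6]
tcp_rot: [-3.141, -0.008, -3.073]
ft_force: [-22.5, 3.5, 12.9]
opening: 0.009
grip_force: 11.4
```

The force rose with no further travel, so the sled is at its stop. I'll back off slowly and check.

>>> drive_tool --deltas "-0.02 0 0 0;-0.04 0 0 0;-0.1 -0.005 0 0;-0.15 -0.01 0 0;-0.15 -0.01 0 0;-0.15 -0.01 0 0;0 0 0.2 0;0 0 0.3 0;0 0 0.3 0;0 0 0.3 0"

```text
t: 5.8
eef_pos: [415.8, 233.9, 202.1]
tcp_rot: [3.141, 0.001, -3.073]
ft_force: [0.1, -0.3, 0.5]
opening: 0.003
grip_force: 0.0
```

Run:
```python
from cell import env
from h import *
import cv2
R=np.array([[.9978,.066],[-.066,.9978]])
for n in("top","scene"):
    c=env.camera_params(n); p,d=env.read_camera(n); W=cloud(d,c["mtx"],c["camera_from_world"])
    q=(W[...,:2]-[571.2,243.1])@R.T; z=W[...,2]
    m=(z>98)&(z<112)&(np.abs(q[...,1])<30)&(abs(q[...,0]+82)<25)
    print(n,m.sum(),np.median(q[m],0).round(1),q[m].min(0).round(),q[m].max(0).round())
    if n=="scene": cv2.imwrite("pics/c3.png",cv2.resize(p[140:250,230:340],(550,550),interpolation=2)[:,:,::-1])
    m=(z>135)&(z<152)&(np.abs(q[...,1])<45)&(abs(q[...,0])<50)&(p[...,0]>p[...,2]+40)
    print("cap",m.sum(),q[m].mean(0).round(1),np.median(z[m]))
```

```text
top 22 [-80.8  15.9] [-86. -18.] [-78.  28.]
cap 47 [-22.7  -2.3] 143.35381580860258
scene 38 [-82.4  -1.6] [-87. -26.] [-76.  26.]
cap 115 [-10.8 -14.4] 144.56054768183458
```

View pics/c3.png

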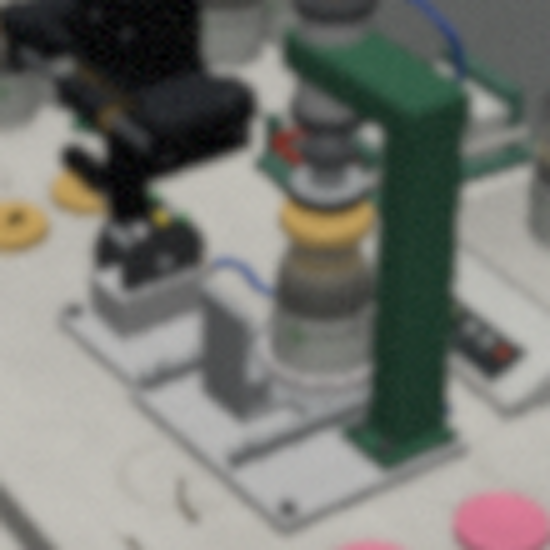

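The sled is home: the plate's mid-plane measures -82 against -82.5 expected. The cap is level under the shoe. Next is the blue hose's position relative to the lever sweep.

Run:
```python
from h import *
R=np.array([[.9978,.066],[-.066,.9978]])
for n in("top","scene"):
    p,d,K,T=load(n); W=cloud(d,K,T); q=(W[...,:2]-[571.2,243.1])@R.T; z=W[...,2]
    pi=p.astype(int); m=(pi[...,2]>pi[...,0]+35)&(pi[...,2]>pi[...,1]+20)&(abs(q[...,0])<120)&(abs(q[...,1]-60)<110)
    o=np.argsort(q[m][:,1]); a=np.c_[q[m],z[m]][o]; print(n,len(a)); print(a[::max(1,len(a)//16)].round().astype(int).tolist())
    b=(abs(q[...,1]-132)<120)&(q[...,0]>-60)&(q[...,0]<60)&(z>100); print("tall y>30:",np.c_[q,z][b&(q[...,1]>35)].round().astype(int)[:25].tolist())
```

```text
top 102
[[8, -50, 328], [5, -42, 333], [6, -34, 332], [6, -27, 332], [2, -21, 330], [-1, -14, 332], [2, -5, 321], [56, 48, 6], [57, 61, 5], [50, 67, 12], [45, 75, 6], [42, 84, 9], [33, 95, 3], [29, 107, 16], [22, 119, 26], [16, 128, 33], [16, 132, 32]]Traceback (most recent call last):
  File "<stdin>", line 7, in <module>
    res = self.concatenate(tuple(objs), axis=axis)
ValueError: all the input arrays must have same number of dimensions, but the array at index 0 has 3 dimension(s) and the array at index 1 has 2 dimension(s)
```

>>> drive_tool --deltas "0 0.28 0 0;0 0.28 0 0;0 0.28 0 0;0 0.28 0 0;0 0.27 0 0;0 0 0 0;0 0 -0.2 0;0 0 -0.2 0;0 0 0 0;0 0 0 0"

```text
t: 6.73
eef_pos: [415.7, 372.4, 159.8]
tcp_rot: [-3.141, -0.002, -3.073]
ft_force: [0.3, -0.7, 0.3]
opening: 0.003
grip_force: 0.0
```

>>> drive_tool --deltas "0.06 0.005 0 0;0.06 0.005 0 0;0.06 0 0 0;0.04 0.005 0.01 0;0.04 0 0.02 0;0.04 0.005 0.015 0;0.04 0 0.015 0;0.04 0.005 0.015 0;0.04 0 0.01 0;0.04 0.005 0.01 0"

```text
t: 7.57
eef_pos: [462.2, 375.9, 171.0]
tcp_rot: [3.141, -0.0, -3.073]
ft_force: [0.1, 0.2, -0.1]
opening: 0.001
grip_force: 0.1
```

>>> drive_tool --deltas "0.04 0 0.01 0;0.04 0.005 0.01 0;0.04 0 0.005 0;0.04 0.005 0.005 0;0.04 0 0 0;0.04 0.005 0 0;0 0 0 0"

```text
t: 8.15
eef_pos: [486.7, 377.4, 173.0]
tcp_rot: [3.142, -0.0, -3.074]
ft_force: [-0.7, 0.8, 0.0]
opening: 0.006
grip_force: 0.3
```

The lever is at its first detent, with light contact force. I'll continue to the second stop.

>>> drive_tool --deltas "0.04 0.005 0 0;0.04 0 0 0;0.04 0.005 -0.005 0;0.04 0 -0.005 0;0.04 0.005 -0.01 0;0.04 0 -0.01 0;0.04 0.005 -0.01 0;0.04 0 -0.015 0;0.04 0.005 -0.015 0;0.04 0 -0.02 0"

```text
t: 8.98
eef_pos: [526.7, 380.0, 164.0]
tcp_rot: [3.141, 0.001, -3.073]
ft_force: [0.9, 0.8, 0.8]
opening: 0.003
grip_force: 0.0
```

>>> drive_tool --deltas "0.03 0.005 -0.015 0;0.03 0 -0.015 0;0.02 0 0 0;0.015 0 0 0;0 0 0 0"

```text
t: 9.4
eef_pos: [535.7, 380.4, 161.1]
tcp_rot: [3.142, -0.0, -3.073]
ft_force: [-0.5, 0.9, 0.8]
opening: 0.006
grip_force: 0.4
```

>>> drive_tool --deltas "0.015 0 0 0;0.015 0 0 0;0.01 0 0 0;0 0 0 0"

```text
t: 9.73
eef_pos: [536.5, 380.4, 161.0]
tcp_rot: [-3.141, -0.007, -3.073]
ft_force: [-17.2, -0.2, 7.0]
opening: 0.008
grip_force: 8.6
```

The lever is hard against its second stop. I'll retreat, rise well clear and look.

>>> drive_tool --deltas "-0.03 0 0 0;-0.1 -0.005 0.02 0;-0.15 -0.01 0.05 0;-0.2 -0.01 0.1 0;-0.2 -0.01 0.1 0;-0.2 -0.01 0.1 0;-0.2 0 0.2 0;-0.2 0.2 0.2 0;-0.2 0.3 0.2 0;-0.2 0.3 0.1 0"

```text
t: 10.57
eef_pos: [370.8, 456.7, 271.3]
tcp_rot: [3.139, 0.003, -3.075]
ft_force: [-0.3, 0.1, -0.4]
opening: 0.008
grip_force: 0.0
```

>>> drive_tool --deltas "-0.2 0.3 0 0;-0.2 0.3 0 0;-0.2 0.3 0 0;0 0.2 0 0;0 0 0 0;0 0 0 0"

```text
t: 11.07
eef_pos: [310.8, 566.3, 267.9]
tcp_rot: [-3.142, 0.0, -3.072]
ft_force: [0.2, -0.5, -0.5]
opening: 0.001
grip_force: 0.0
```

Run:
```python
from cell import env
from h import *
import cv2
R=np.array([[.9978,.066],[-.066,.9978]]); out=[]
for n in("top","scene"):
    c=env.camera_params(n); p,d=env.read_camera(n); W=cloud(d,c["mtx"],c["camera_from_world"])
    q=(W[...,:2]-[571.2,243.1])@R.T; z=W[...,2]
    for nm,m in (("plate",(z>98)&(z<112)&(abs(q[...,1])<30)&(abs(q[...,0]+82)<25)),("bar",(z>140)&(z<175)&(abs(q[...,1]-132)<40)&(abs(q[...,0]+50)<80))):
        print(n,nm,m.sum(),q[m].mean(0).round(1),z[m].mean().round(1))
    a=p[150:250,190:310] if n=="top" else p[140:250,230:340]
    out.append(cv2.resize(a,(400,400),interpolation=2))
cv2.imwrite("pics/c4.png",np.hstack(out)[:,:,::-1])
```

```text
top plate 54 [-82.5   0.3] 105.6
top bar 115 [ -6.  130.9] 155.4
scene plate 42 [-83.4  -3.9] 105.4
scene bar 72 [ -8.3 125.7] 153.5
```

View pics/c4.png

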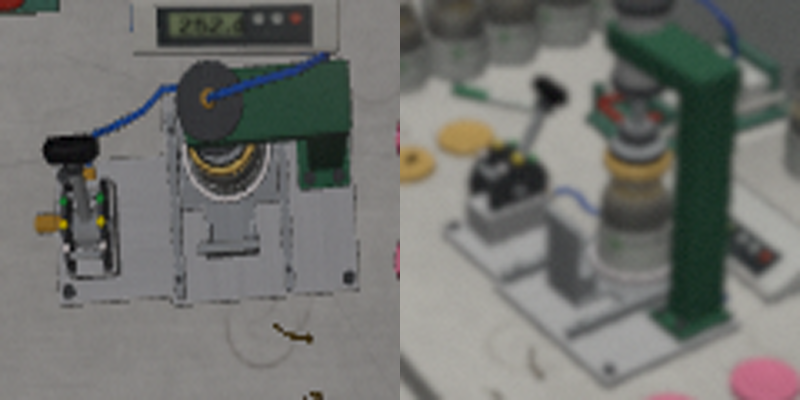

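The lever bar measures -6 (expected -5, second stop), the plate is home at -82.5, and the shoe is pressed onto the cap. The arm is clear.

```bash
python3 -c "
from cell import env
print(env.job_done())"
```

```text
the job is handed in; nothing more can be done
None
```

The jar is closed: the sled is home against its stop, the lever was then pushed to its second stop with the shoe pressing the cap down, the arm is clear, and the job is handed in after about 11 s of the 51 s allowed; the judge's result was not shown.

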